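Trim the welding current under the guarded cover

ROBOT

A 6-joint arm with a two-finger parallel gripper is mounted at the origin on the work surface. World frame = base frame: x ahead of the robot, y to its left, z up, the work surface at z = 0. Lengths are in m, angles in degrees, forces in N, time in s.
With the tool pointing down it reaches from about 0.325 to 0.9 m from the base axis. Payload 6.1 kg.
Tool frame: the origin (TCP) lies at the very end of the fingers, on their centre line; the grasp point (between the pads) lies 19 mm behind it; z points along the fingers, y is the line along which they close (so a half turn about z gives the same grasp; the last joint's range is limited). The gripper opens to 85 mm and grips with 20 to 120 N. Pads are 22 mm wide; open, the fingers measure 114 mm over their backs; the gripper's body (76 mm by 85 mm) begins 54 mm behind the grasp point. The pads swing forward as they close: fully open they stand 13 mm farther back than shut.
Start: joints at [-81.881, 12.628, 87.462, -0, 79.91, -7.225], TCP at [0.165, -0.603, 0.231] pointing down, gripper open.
Joint ranges: [-170.65, 170.65], [-52.31, 119.04], [5.05, 147.46], [-71.25, 251.25], [11.57, 151.72], [-153.62, 153.62]. Speed limits (degrees/s): [147.25, 147.25, 172.46, 180, 180, 180].

INTERFACE

Orientations are given as a 3x3 rotation matrix whose columns are the frame's x, y, z axes.
In Python, from cell import manip gives the robot as it stands.
- The arm moves only by the tool drive_tool, never from a script. Its argument "increments" is a list of rows, each an object with "offset": the shift along the tool's x, y, z in cm, a list of three; "rot": the turn, a rotation vector about the tool's x, y, z in rad, a list of three; "jaw": the finger opening in cm, from 0 to 8.54. In form: [{"offset": [x, y, z], "rot": [rx, ry, rz], "jaw": jaw}, ...]. A call has 1 to 20 rows; each row shifts and turns the commanded pose from where the row before left it, along the tool's axes as they then stand; what a row does not reach is not made up. A row lasts 1/8 s, in which the tool goes at most 62.5 mm and 10.7 degrees, less where a joint would pass 70% of its speed; a pose out of reach is approached as far as the arm can. A call is refused whole if a number of a shift passes 6.25 or a number of a turn 0.188, either way. A call with a gripper value outside its range is refused whole. The fingers move at their own pace and stop on an object; "grip_force" is the grip in N (left out, the last holds). Time passes only in rows, so rows that do not move let the fingers close. It gives the time, the measured TCP pose, the force, the opening and the grip force at its end, in the units of the state.
- manip.sense(): the state, without advancing time (a new reading comes with each control period).
- manip.get_image(name): name is "side" or "top" or "wrist"; returns (picture, depth): 384x512x3 uint8, blue, green, red; 384x512 float32, m along the optical axis (not along the pixel's ray), 0 where there is no reading.
- manip.camera_model(name): a dict with "camera_matrix" (3x3 intrinsics, pixels), "view" (4x4, takes a point from world to camera coordinates); the wrist camera has in their place "hand_eye" (4x4, takes a point from camera to tool coordinates, whose origin is the TCP and whose axes are the flange's). Camera axes: x right, y up, looking along -z (the intrinsics and any distortion apply to the point x, -y, -z); pixel columns grow to the right and rows downward; lengths in m; the calibration is good to about 2 mm. A picture is of the moment at which its call begins: read the wrist's pose just before it. camera_model takes no time and is no camera call.
- manip.hand_in(): hands the job in; it is judged then, once.
The state is a dict: "clock": time; "joint_pos": joint angles; "dq": joint speeds; "joint_torque": joint torques, N m; "tool_pos": TCP position; "ee_rot": TCP orientation; "wrist_force": force on the tool from outside, world axes, zero at the start; "moment": the same for the moment, N m; "width": finger opening in m; "finger_force": force on a finger pad.
Only numpy, scipy, OpenCV 4.12 (cv2) and the standard library are available. Lean on these libraries where they do the work, as an engineer would, in place of code of your own. Each camera call takes 0.05 s, during which the arm holds its last target. There are 200 camera calls.

TASK

Squeeze the two red side buttons of the yellow cover's latch together to free it, fold the cover right back until it rests propped on its stop, and then turn the black knob beneath it so that its white pointer line points at the green dot. Leave the cover propped open, the knob let go, and the other things on the bench where they are.

Things in the scene. Friction and masses are not known exactly. Their poses are not given: they have to be found in the camera images.
- control_box: Grey steel box bolted to the bench, 125 (x) by 160 (y) by 60 mm high, flat top panel at 60 mm. Origin: centre of its underside; -x is its front (towards the robot, give or take 20 deg), +y its left, z up. Knob axis at x 2.5 mm, y 0. Two keeper ledges stick out of its front to x = -97 mm, |y| 15 to 26 mm, tops 6 mm below the panel. Feet stick out 22 mm at its sides.
- cover (a joint): Cover angle, rad: 0 shut and latched, 2.2 folded right back on its stop (prop arms behind the box). Yellow hood, 115 long, 124 wide, 52 mm high, 0.24 kg, hinged on the box's rear top edge; opens up and away from the front. Unlatched and let go below 1.1 rad it drops ajar (0.13, hooks on the ledges, free to lift); beyond 1.3 rad it falls back onto its stop by itself and stays.
- cover_hinge (a point): Point on the hinge axis of the cover, at mid-width: x = 62.5 mm, y = 0, z = 60 mm in the frame of control_box. The hinge axis runs along control_box y. The axes of this point turn with the cover (at cover = 0 they equal those of control_box).
- latch_grip (a point): Midpoint between the two red latch buttons on the cover. Shut: 147 mm in front of the hinge, 30 mm above the panel; swings on a 150 mm radius. Round buttons, 18 mm across, on both sides (y) of a grey tab 28 mm wide, 16 high, ending 14 mm in front of this point. 48 mm over both at rest, 32 pressed. Hood's front wall 32 mm behind it, its top 22 mm higher.
- button_left (a joint): Travel of the latch's +y red button, m: 0 out, 0.008 fully in; moves along the box's y; 3 N to start, 7 N fully in. Both must be over 4 mm in at once, and kept in while the cover starts to lift, to free the latch; they spring out when released. The cover can pivot between the fingers about the buttons' axis, so a gripper can point down all the way.
- button_right (a joint): The same for the red button on the -y side.
- knob (a joint): Angle of the knob, rad, anticlockwise seen from above; 0: pointer towards the box's front (-x of control_box). Range -2.4 to 2.4; light friction (0.04 N m), stays where it is left. It starts within 0.25 of 0.
- knob_grip (a point): On the knob's vertical axis, 37 mm above the panel (97 above the bench), 7 mm below the top of its bar grip. Turns with the knob: the bar lies along this point's x, 42 mm long, 14 mm thick (along y), sides free from 14 to 44 mm above the panel, over a round skirt of radius 22 mm. The white pointer line runs from the axis to the bar's end at -x of this point.
- green_dot: Green round sticker, 12 mm across, on the panel about 36 to 48 mm from the knob's axis, either to the left or to the right of the front: 0.86 to 1.24 rad round from the box's -x. Origin at its centre.
- red_dot: The like red sticker on the other side, of another job: not wanted.
- hammer: Hammer lying on the bench beside the box, 260 mm long; a bystander.
- tape_measure: Orange tape measure, 62 by 38 by 50 mm high; a bystander beside the box.
- steel_case: Open brown steel case, 140 by 100 by 75 mm high; a bystander.
- marker: Blue marker pen, 14 mm across, 120 mm long, lying; a bystander.
- magnet_square: Red welding square, 100 mm legs, 20 mm high, lying; a bystander.
- spray_can: Upright white spray can, 60 mm across, 170 mm high; a bystander.
Mind the look-alikes: they are no part of the job. What is shaped like the control_box but orange or pink is not meant.

How it is judged:
By the outcome, as a careful person would: the job done as asked, in the order asked, and still so for the second after the job is handed in, with the robot touching nothing.
It also fails if it takes over 53 s, if anything falls off the work surface, if the arm or the gripper's body presses on something with over 40 N, if the wrist force passes 120 N, or if a joint passes its speed limit or range.

## Working session

There is one attempt and no reset: what is moved stays moved. The work goes in short steps, Python scripts to look and compute and a tool call to move; the robot and the scene stay as the last step left them, time stands still between calls to the robot, and variables do not carry over. Pictures are saved under pics/ and viewed, at most 10 in all, crops included, and the job is handed in when it is done.

Besides the shell and the picture viewer there is one more tool, called by a JSON object that holds its "op" and its "data", one argument or row to a line. drive_tool: Moves the arm, as the interface text tells. Its arguments: {"type":"object","properties":{"increments":{"type":"array","items":{"type":"object","properties":{"offset":{"type":"array","items":{"type":"number"}},"rot":{"type":"array","items":{"type":"number"}},"jaw":{"type":"number"}}}},"grip_force":{"type":"number"}},"required":["increments"]}

```bash
mkdir -p pics; ls; cat > h.py <<'E'
import numpy as np, cv2
from cell import manip
def look(name):
    s=manip.sense(); im,d=manip.get_image(name); m=manip.camera_model(name)
    K=np.array(m["camera_matrix"])
    if "view" in m: T=np.linalg.inv(np.array(m["view"]))
    else:
        W=np.eye(4); W[:3,:3]=s["ee_rot"]; W[:3,3]=s["tool_pos"]; T=W@np.array(m["hand_eye"])
    return im,d,K,T,m
def pt(u,v,z,K,T):
    x=(u-K[0,2])/K[0,0]*z; y=(v-K[1,2])/K[1,1]*z
    return (T@np.array([x,-y,-z,1]))[:3]
def onz(u,v,h,K,T):
    a=pt(u,v,0,K,T); b=pt(u,v,1,K,T); return a+(b-a)*(h-a[2])/(b[2]-a[2])
def cloud(d,K,T):
    v,u=np.mgrid[:d.shape[0],:d.shape[1]]
    P=np.stack([(u-K[0,2])/K[0,0]*d,-(v-K[1,2])/K[1,1]*d,-d],-1)
    return P@T[:3,:3].T+T[:3,3]
E
python3 - <<'E'
from h import *
print(manip.sense())
for n in ("top","side"):
    im,d,K,T,m=look(n); cv2.imwrite(f"pics/{n}0.png",im); np.savez(f"{n}0.npz",im=im,d=d,K=K,T=T); print(m)
print(manip.camera_model("wrist"))
E
```

```text
pics
{'clock': 0.0, 'joint_pos': array([-8.18791217e+01,  1.26759855e+01,  8.75231591e+01, -4.10262632e-03,
        7.99101998e+01, -7.22352102e+00]), 'dq': array([-0.08387328,  0.06437128, -0.02092845,  0.07589247,  0.08041477,
        0.08151954]), 'joint_torque': array([-3.86583463e-05, -4.96899784e+01, -3.89388049e+01, -1.77859429e-04,
        1.12134175e-02, -7.44598708e-06]), 'tool_pos': array([ 0.16529326, -0.60213853,  0.23021527]), 'ee_rot': array([[ 9.64349342e-01,  2.64632259e-01, -3.39377101e-04],
       [ 2.64632422e-01, -9.64347525e-01,  1.87932363e-03],
       [ 1.70052189e-04, -1.90213469e-03, -9.99998176e-01]]), 'wrist_force': array([-0.11135175, -1.26588352,  0.47311953]), 'moment': array([-0.05960699, -0.01857305,  0.03136852]), 'finger_force': 0.0, 'width': 0.08542321162538574}
{'camera_matrix': array([[454.24298518,   0.        , 255.53555483],
       [  0.        , 454.24298518, 195.68275059],
       [  0.        ,   0.        ,   1.        ]]), 'view': array([[ 0.04958337, -0.99875657,  0.00517675, -0.04036163],
       [ 0.97699407,  0.04957808,  0.20742371, -0
[... 389 characters left out ...]
39170637, -0.44950103,  0.80281688, -0.24930237],
       [-0.54807687,  0.58685475,  0.59599769, -0.89719158],
       [ 0.        ,  0.        ,  0.        ,  1.        ]])}
{'camera_matrix': array([[292.61161019,   0.        , 256.64103807],
       [  0.        , 292.61161019, 191.97055768],
       [  0.        ,   0.        ,   1.        ]]), 'hand_eye': array([[-8.74649415e-04,  9.55751226e-01,  2.94174826e-01,
         7.63420720e-02],
       [ 9.99999554e-01,  9.41020924e-04, -8.40754393e-05,
         9.76057022e-04],
       [-3.57179871e-04,  2.94174621e-01, -9.55751623e-01,
        -1.41817016e-01],
       [ 0.00000000e+00,  0.00000000e+00,  0.00000000e+00,
         1.00000000e+00]])}
```

View pics/top0.png

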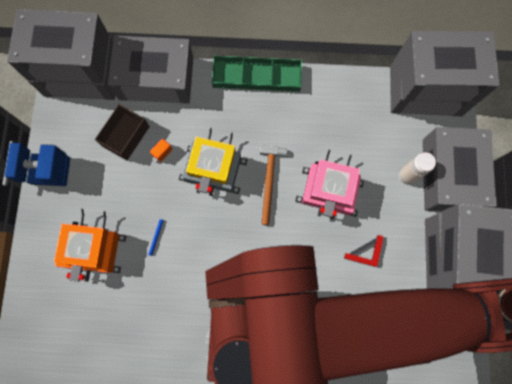

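View pics/side0.png

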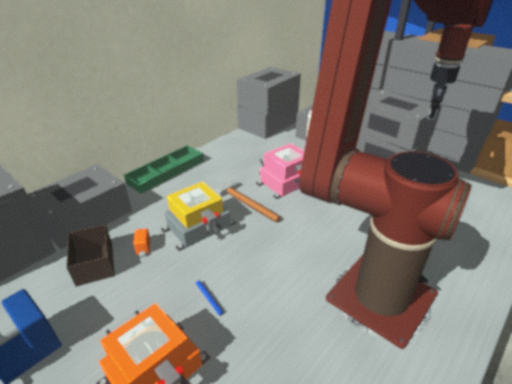

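Top view: the candidates are the yellow cover on its grey box at (211,160), the pink look-alike at (332,188) and the orange one at (87,248). I choose the yellow one. The hammer lies to its right at (268,187) and the orange tape measure to its left at (161,150). Next I take a close crop and measure.

```bash
python3 - <<'E'
from h import *
f=np.load("top0.npz"); im,d,K,T=f["im"],f["d"],f["K"],f["T"]
c=im[115:215,160:300]; cv2.imwrite("pics/crop0.png",cv2.resize(c,None,fx=5.5,fy=5.5,interpolation=cv2.INTER_CUBIC))
P=cloud(d,K,T); hsv=cv2.cvtColor(im,cv2.COLOR_BGR2HSV)
R=np.zeros(d.shape,bool); R[120:205,170:250]=1
yel=(abs(hsv[...,0].astype(int)-27)<6)&(hsv[...,1]>120)&R
top=R&(P[...,2]>.100)&(P[...,2]<.125)&(P[...,0]>0.4)
print(np.percentile(P[...,2][yel],[5,50,95]),top.sum(),np.median(P[...,2][top]))
q=P[yel&top][:,:2].astype(np.float32)*1000
print("yellow top",cv2.minAreaRect(q), q.min(0),q.max(0))
q=P[top][:,:2].astype(np.float32)*1000; print("top",cv2.minAreaRect(q))
red=((hsv[...,0]<8)|(hsv[...,0]>172))&(hsv[...,1]>120)&(hsv[...,2]>60)&R
n,l,s,ce=cv2.connectedComponentsWithStats(red.astype(np.uint8))
for i in range(1,n):
    if s[i,4]>4: print(ce[i],s[i],onz(*ce[i],.095,K,T),np.median(P[l==i],0))
E
```

```text
[0.08427456 0.11174635 0.11709387] 1564 0.11176923138125527
yellow top ((554.1787719726562, 127.35396575927734), (126.3470230102539, 116.71049499511719), 79.40143585205078) [486.03308   55.851063] [621.3478 197.1687]
top ((532.2991333007812, 131.44805908203125), (126.3470230102539, 161.2292938232422), 79.40143585205078)
[197.28571429 185.42857143] [196 183   4   6  21] [0.47042659 0.16143268 0.095     ] [0.46904977 0.16164684 0.09846968]
[209.37931034 188.86206897] [207 186   6   7  29] [0.46157778 0.12383147 0.095     ] [0.46251589 0.12485044 0.09403345]
```

View pics/crop0.png

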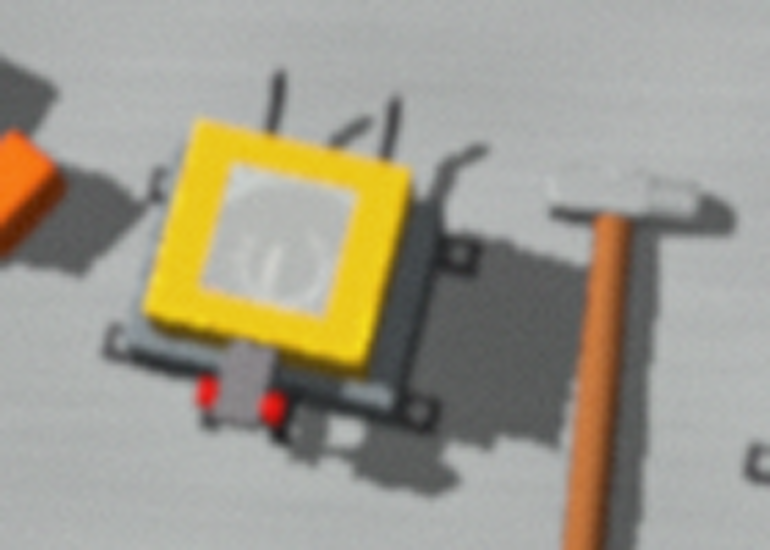

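The crop confirms the choice: a yellow cover on a grey box, with red buttons at about (197,185) and (209,189) in the full picture. The midpoint of the buttons is (0.466, 0.143), which agrees with the hood centre minus 89.5 mm at a yaw of about -10.6°. I'll hover above it and refine with the wrist camera.

```bash
cat >> h.py <<'E'
from scipy.spatial.transform import Rotation as Ro
def Rdown(yaw):  # tool x at world yaw (deg), z down
    c,s=np.cos(np.radians(yaw)),np.sin(np.radians(yaw)); return np.array([[c,s,0],[s,-c,0],[0,0,-1.]])
def plan(way, st=None):
    """way: list of (pos,R,n); prints rows"""
    s=st or manip.sense(); p=np.array(s["tool_pos"]); R=np.array(s["ee_rot"])
    for q,R1,n in way:
        q=np.array(q); rv=Ro.from_matrix(R.T@R1).as_rotvec()/n; dp=(q-p)/n
        if abs(rv[2])*n>3.0: print("near half turn",rv*n)
        for i in range(n):
            print("off",np.round(R.T@dp*100,2).tolist(),"rot",np.round(rv,3).tolist())
            R=R@Ro.from_rotvec(rv).as_matrix()
        p=q
E
python3 - <<'E'
from h import *
plan([((.466,.143,.23),Rdown(169.4),15)])
E
```

```text
off [3.25, -4.26, 0.01] rot [-0.0, -0.0, -0.179]
off [3.96, -3.61, 0.01] rot [-0.0, -0.0, -0.179]
off [4.54, -2.85, 0.01] rot [-0.0, -0.0, -0.179]
off [4.97, -2.0, 0.01] rot [-0.0, -0.0, -0.179]
off [5.25, -1.08, 0.01] rot [-0.0, -0.0, -0.179]
off [5.36, -0.12, 0.01] rot [-0.0, -0.0, -0.179]
off [5.29, 0.83, 0.01] rot [-0.0, -0.0, -0.179]
off [5.06, 1.76, 0.0] rot [-0.0, -0.0, -0.179]
off [4.66, 2.64, 0.0] rot [-0.0, -0.0, -0.179]
off [4.12, 3.43, 0.0] rot [-0.0, -0.0, -0.179]
off [3.44, 4.11, 0.0] rot [-0.0, -0.0, -0.179]
off [2.65, 4.65, 0.0] rot [-0.0, -0.0, -0.179]
off [1.78, 5.05, 0.0] rot [-0.0, -0.0, -0.179]
off [0.85, 5.29, 0.0] rot [-0.0, -0.0, -0.179]
off [-0.1, 5.36, 0.0] rot [-0.0, -0.0, -0.179]
```

{"op": "drive_tool", "data": {
  "increments": [
    {"offset": [3.25,-4.26,0],"rot": [0,0,-0.179],"jaw": 8.5},
    {"offset": [3.96,-3.61,0],"rot": [0,0,-0.179],"jaw": 8.5},
    {"offset": [4.54,-2.85,0],"rot": [0,0,-0.179],"jaw": 8.5},
    {"offset": [4.97,-2.0,0],"rot": [0,0,-0.179],"jaw": 8.5},
    {"offset": [5.25,-1.08,0],"rot": [0,0,-0.179],"jaw": 8.5},
    {"offset": [5.36,-0.12,0],"rot": [0,0,-0.179],"jaw": 8.5},
    {"offset": [5.29,0.83,0],"rot": [0,0,-0.179],"jaw": 8.5},
    {"offset": [5.06,1.76,0],"rot": [0,0,-0.179],"jaw": 8.5},
    {"offset": [4.66,2.64,0],"rot": [0,0,-0.179],"jaw": 8.5},
    {"offset": [4.12,3.43,0],"rot": [0,0,-0.179],"jaw": 8.5},
    {"offset": [3.44,4.11,0],"rot": [0,0,-0.179],"jaw": 8.5},
    {"offset": [2.65,4.65,0],"rot": [0,0,-0.179],"jaw": 8.5},
    {"offset": [1.78,5.05,0],"rot": [0,0,-0.179],"jaw": 8.5},
    {"offset": [0.85,5.29,0],"rot": [0,0,-0.179],"jaw": 8.5},
    {"offset": [-0.1,5.36,0],"rot": [0,0,-0.179],"jaw": 8.5},
    {"offset": [0,0,0],"rot": [0,0,0],"jaw": 8.5},
    {"offset": [0,0,0],"rot": [0,0,0],"jaw": 8.5}
  ]
}}

```text
clock: 2.22
tool_pos: [0.4671, 0.1419, 0.2307]
ee_rot: [[-0.982, 0.188, -0.001], [0.188, 0.982, -0.001], [0.001, -0.001, -1.0]]
wrist_force: [-0.6, -0.4, 0.2]
width: 0.0853
finger_force: 0.0
```

```bash
python3 - <<'E'
from h import *
im,d,K,T,m=look("wrist"); s=manip.sense(); print(s["tool_pos"],s["ee_rot"],s["joint_pos"])
np.savez("w1.npz",im=im,d=d,K=K,T=T)
cv2.imwrite("pics/w1.png",cv2.resize(im,None,fx=1.5,fy=1.5,interpolation=cv2.INTER_CUBIC))
P=cloud(d,K,T); hsv=cv2.cvtColor(im,cv2.COLOR_BGR2HSV)
yel=(abs(hsv[...,0].astype(int)-27)<6)&(hsv[...,1]>120)
top=(P[...,2]>.106)&(P[...,2]<.118)&(d>0)
q=P[yel&top][:,:2].astype(np.float32)*1000
print(top.sum(),np.median(P[yel&top][:,2]),"yellow top",cv2.minAreaRect(q))
red=((hsv[...,0]<6)|(hsv[...,0]>172))&(hsv[...,1]>150)&(hsv[...,2]>60)
n,l,st,ce=cv2.connectedComponentsWithStats(red.astype(np.uint8))
for i in range(1,n):
    if st[i,4]>30: print(ce[i],st[i],onz(*ce[i],.094,K,T),np.percentile(P[l==i],[3,50,97],axis=0))
E
```

```text
[0.46710364 0.1413593  0.23087244] [[-9.82016528e-01  1.88792042e-01 -1.05014804e-03]
 [ 1.88792698e-01  9.82016801e-01 -5.64643258e-04]
 [ 9.24662861e-04 -7.52749294e-04 -9.99999289e-01]] [ 7.58580868e+00 -6.38267134e+00  1.07321131e+02 -2.45667281e-02
  7.91254545e+01 -7.15272225e+01]
12288 0.11109589688426968 yellow top ((556.3014526367188, 126.0240707397461), (124.27748107910156, 116.1440658569336), 79.08207702636719)
[239.39795918 181.58673469] [234 173  12  18 196] [0.46512059 0.12439377 0.094     ] [[0.45717016 0.11839143 0.05296004]
 [0.46417678 0.1244997  0.09646289]
 [0.48487272 0.12997005 0.09868428]]
[277.36813187 181.26923077] [272 173  12  18 182] [0.4718459  0.16118611 0.094     ] [[0.46405961 0.15554525 0.09057438]
 [0.47101913 0.16112961 0.09660198]
 [0.48052356 0.1666388  0.09896653]]
```

View pics/w1.png

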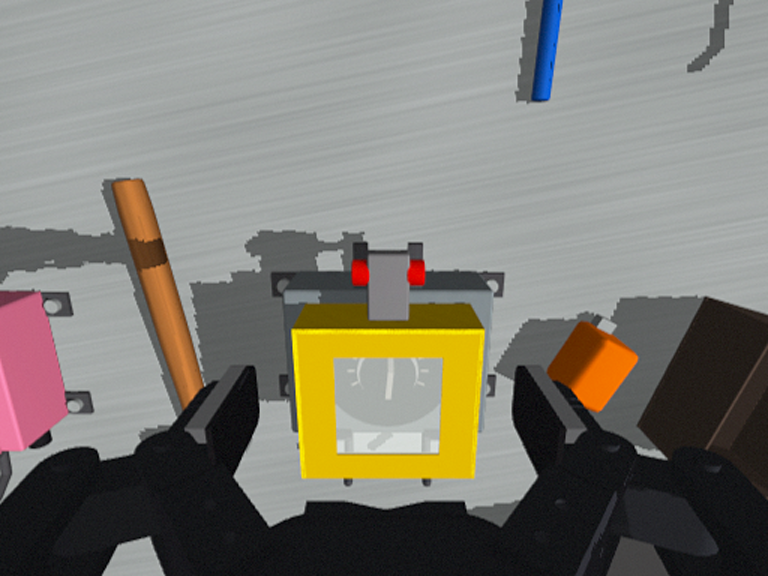

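The wrist view shows the red buttons at (239,182) and (277,181) in raw pixels, with the fingers straddling the cover symmetrically. The grip point is (0.4685, 0.1428, 0.090) from two independent measurements, and the yaw already matches. I'll descend and squeeze.

{"op": "drive_tool", "data": {
  "increments": [
    {"offset": [-0.03,0.04,4.1],"rot": [0,0,0],"jaw": 8.5},
    {"offset": [-0.03,0.04,4.1],"rot": [0,0,0],"jaw": 8.5},
    {"offset": [-0.03,0.04,4.1],"rot": [0,0,0],"jaw": 8.5},
    {"offset": [-0.03,0.04,4.0],"rot": [0,0,0],"jaw": 8.5},
    {"offset": [0,0,0],"rot": [0,0,0],"jaw": 7},
    {"offset": [0,0,0],"rot": [0,0,0],"jaw": 5.5},
    {"offset": [0,0,0],"rot": [0,0,0],"jaw": 4},
    {"offset": [0,0,0],"rot": [0,0,0],"jaw": 3},
    {"offset": [0,0,0],"rot": [0,0,0],"jaw": 2.5},
    {"offset": [0,0,0],"rot": [0,0,0],"jaw": 2.5},
    {"offset": [0,0,0],"rot": [0,0,0],"jaw": 2.5},
    {"offset": [0,0,0],"rot": [0,0,0],"jaw": 2.5}
  ],
  "grip_force": 30
}}

```text
clock: 3.78
tool_pos: [0.4712, 0.143, 0.0715]
ee_rot: [[-0.982, 0.188, 0.005], [0.188, 0.982, -0.001], [-0.005, 0.0, -1.0]]
wrist_force: [-2.7, -4.0, 9.3]
width: 0.031
finger_force: 29.4
```

```bash
python3 - <<'E'
from h import *
s=manip.sense(); print(s)
# arc: grip pos in box plane, tool kept pointing down
psi=np.radians(-10.92); f=np.array([np.cos(psi),np.sin(psi),0]); H=np.array([.6128,.1150,.06])
p0=np.array(s["tool_pos"]); R=np.array(s["ee_rot"])
g=lambda th: H+.150*(-np.cos(.2013+th)*f+np.sin(.2013+th)*np.array([0,0,1]))
ths=np.concatenate([[0],np.linspace(.05,2.0,26)]); ths=np.concatenate([[0,.03,.07,.12],np.linspace(.2,2.04,24)])
for a,b in zip(ths[:-1],ths[1:]): print(round(b,2),np.round(R.T@(g(b)-g(a))*100,2).tolist())
print(g(2.04))
E
```

```text
{'clock': 3.775, 'joint_pos': array([ 7.74145651e+00,  4.76869323e+00,  1.14805029e+02, -8.12727345e-02,
        6.01750028e+01, -7.14094952e+01]), 'dq': array([ 0.09531916, -0.11650649,  0.07855011, -0.04272041,  0.09816958,
       -0.10311449]), 'joint_torque': array([ 1.24082264e+00, -3.34476578e+01, -3.10146761e+01,  8.23795851e-01,
       -1.05319876e+00, -1.09206952e-02]), 'tool_pos': array([0.47120366, 0.14296472, 0.07149176]), 'ee_rot': array([[-9.82248256e-01,  1.87531351e-01,  4.51178122e-03],
       [ 1.87530437e-01,  9.82258591e-01, -6.28574646e-04],
       [-4.54961332e-03,  2.28679954e-04, -9.99989624e-01]]), 'wrist_force': array([-2.70030897, -4.04049132,  9.3172013 ]), 'moment': array([-0.55131023,  0.43600225, -0.02402062]), 'finger_force': 29.435310065746307, 'width': 0.03103554475197018}
0.03 [-0.1, -0.0, -0.44]
0.07 [-0.15, -0.0, -0.58]
0.12 [-0.22, -0.0, -0.72]
0.2 [-0.43, -0.0, -1.12]
0.28 [-0.52, -0.0, -1.08]
0.36 [-0.6, -0.0, -1.04]
0.44 [-0.68, -0.0, -0.99]
0.52 [-0.76, -0.0, -0.93]
0.6 [-0.83, -0.0, -0.86]
0.68 [-0.9, -0.0, -0.8]
0.76 [-0.96, -0.0, -0.72]
0.84 [-1.01, -0.0, -0.64]
0.92 [-1.06, -0.0, -0.56]
1.0 [-1.1, -0.0, -0.47]
1.08 [-1.14, -0.0, -0.38]
1.16 [-1.16, -0.0, -0.29]
1.24 [-1.18, -0.0, -0.2]
1.32 [-1.2, -0.0, -0.1]
1.4 [-1.2, -0.0, -0.01]
1.48 [-1.2, -0.0, 0.09]
1.56 [-1.19, -0.0, 0.19]
1.64 [-1.17, -0.0, 0.28]
1.72 [-1.14, -0.0, 0.37]
1.8 [-1.11, -0.0, 0.46]
1.88 [-1.07, -0.0, 0.55]
1.96 [-1.02, -0.0, 0.63]
2.04 [-0.97, -0.0, 0.71]
[0.70431937 0.09734301 0.17752632]
```

Both buttons are pressed fully (31 mm). I'll start the lift along the hinge arc.

{"op": "drive_tool", "data": {
  "increments": [
    {"offset": [-0.1,0,-0.45],"rot": [0,0,0],"jaw": 2.5},
    {"offset": [-0.15,0,-0.6],"rot": [0,0,0],"jaw": 2.5},
    {"offset": [-0.22,0,-0.72],"rot": [0,0,0],"jaw": 2.5},
    {"offset": [-0.43,0,-1.12],"rot": [0,0,0],"jaw": 2.5},
    {"offset": [-0.52,0,-1.08],"rot": [0,0,0],"jaw": 2.5},
    {"offset": [-0.6,0,-1.04],"rot": [0,0,0],"jaw": 2.5},
    {"offset": [-0.68,0,-1.0],"rot": [0,0,0],"jaw": 2.5},
    {"offset": [-0.76,0,-0.93],"rot": [0,0,0],"jaw": 2.5}
  ]
}}

```text
clock: 4.78
tool_pos: [0.5031, 0.1368, 0.1383]
ee_rot: [[-0.982, 0.188, -0.001], [0.188, 0.982, 0.0], [0.001, -0.0, -1.0]]
wrist_force: [-3.3, -0.8, -2.2]
width: 0.031
finger_force: 30.0
```

```bash
python3 - <<'E'
from h import *
im,d,K,T,m=look("side"); cv2.imwrite("pics/s1.png",cv2.resize(im[120:280,130:290],None,fx=3.5,fy=3.5))
E
```

```text
(no output)
```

View pics/s1.png

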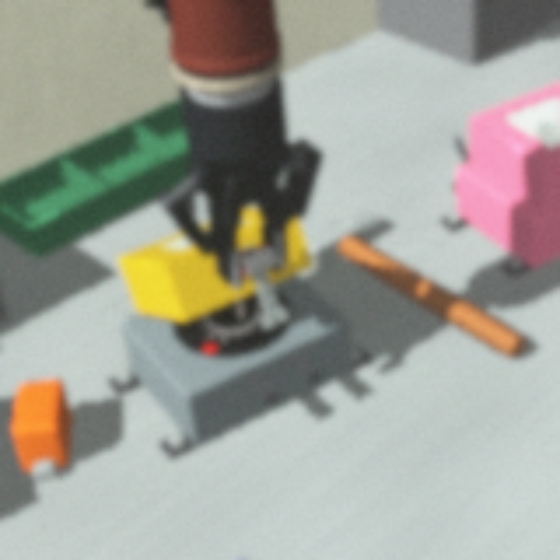

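The side view shows the cover lifting with the gripper, with the panel, knob and red dot coming into view. I'll continue the arc.

{"op": "drive_tool", "data": {
  "increments": [
    {"offset": [-0.83,0,-0.86],"rot": [0,0,0],"jaw": 2.5},
    {"offset": [-0.9,0,-0.8],"rot": [0,0,0],"jaw": 2.5},
    {"offset": [-0.96,0,-0.72],"rot": [0,0,0],"jaw": 2.5},
    {"offset": [-1.01,0,-0.64],"rot": [0,0,0],"jaw": 2.5},
    {"offset": [-1.06,0,-0.56],"rot": [0,0,0],"jaw": 2.5},
    {"offset": [-1.1,0,-0.47],"rot": [0,0,0],"jaw": 2.5},
    {"offset": [-1.14,0,-0.38],"rot": [0,0,0],"jaw": 2.5},
    {"offset": [-1.16,0,-0.29],"rot": [0,0,0],"jaw": 2.5},
    {"offset": [-1.18,0,-0.2],"rot": [0,0,0],"jaw": 2.5},
    {"offset": [-1.2,0,-0.1],"rot": [0,0,0],"jaw": 2.5},
    {"offset": [-1.2,0,0],"rot": [0,0,0],"jaw": 2.5},
    {"offset": [-1.2,0,0.09],"rot": [0,0,0],"jaw": 2.5},
    {"offset": [-1.19,0,0.19],"rot": [0,0,0],"jaw": 2.5},
    {"offset": [-1.17,0,0.28],"rot": [0,0,0],"jaw": 2.5},
    {"offset": [-1.14,0,0.37],"rot": [0,0,0],"jaw": 2.5},
    {"offset": [-1.11,0,0.46],"rot": [0,0,0],"jaw": 2.5}
  ]
}}

```text
clock: 6.82
tool_pos: [0.6765, 0.1037, 0.1739]
ee_rot: [[-0.982, 0.188, 0.001], [0.188, 0.982, -0.0], [-0.001, 0.0, -1.0]]
wrist_force: [0.1, -1.6, 2.6]
width: 0.031
finger_force: 31.0
```

{"op": "drive_tool", "data": {
  "increments": [
    {"offset": [-1.07,0,0.55],"rot": [0,0,0],"jaw": 2.5},
    {"offset": [-1.02,0,0.63],"rot": [0,0,0],"jaw": 2.5},
    {"offset": [-0.97,0,0.71],"rot": [0,0,0],"jaw": 2.5},
    {"offset": [0,0,0],"rot": [0,0,0],"jaw": 4},
    {"offset": [0,0,0],"rot": [0,0,0],"jaw": 6},
    {"offset": [0,0,0],"rot": [0,0,0],"jaw": 8},
    {"offset": [0,0,0],"rot": [0,0,0],"jaw": 8},
    {"offset": [0,0,-1],"rot": [0,0,0],"jaw": 8},
    {"offset": [0,0,-4],"rot": [0,0,0],"jaw": 8},
    {"offset": [0,0,-5],"rot": [0,0,0],"jaw": 8},
    {"offset": [5,0,-3],"rot": [0,0,0],"jaw": 8},
    {"offset": [5,0,0],"rot": [0,0,0],"jaw": 8},
    {"offset": [5,0,0],"rot": [0,0,0],"jaw": 8},
    {"offset": [0,0,0],"rot": [0,0,0],"jaw": 8},
    {"offset": [0,0,0],"rot": [0,0,0],"jaw": 8}
  ]
}}

```text
clock: 8.7
tool_pos: [0.5589, 0.1263, 0.2865]
ee_rot: [[-0.982, 0.187, 0.003], [0.187, 0.982, 0.0], [-0.003, 0.001, -1.0]]
wrist_force: [0.3, 0.2, -0.1]
width: 0.0798
finger_force: 0.0
```

```bash
python3 - <<'E'
from h import *
im,d,K,T,m=look("wrist"); s=manip.sense(); print(s["tool_pos"],s["joint_pos"])
np.savez("w2.npz",im=im,d=d,K=K,T=T)
cv2.imwrite("pics/w2.png",cv2.resize(im,None,fx=1.5,fy=1.5,interpolation=cv2.INTER_CUBIC))
psi=np.radians(-10.92); c=np.array([.6128,.115])-.060*np.array([np.cos(psi),np.sin(psi)]); print("knob axis est",c)
E
```

```text
[0.5593301  0.12619091 0.28631366] [ 4.83767102e+00  3.68394140e+00  9.14962423e+01 -4.93070634e-03
  8.46823141e+01 -7.43357978e+01]
knob axis est [0.55388644 0.12636629]
```

View pics/w2.png

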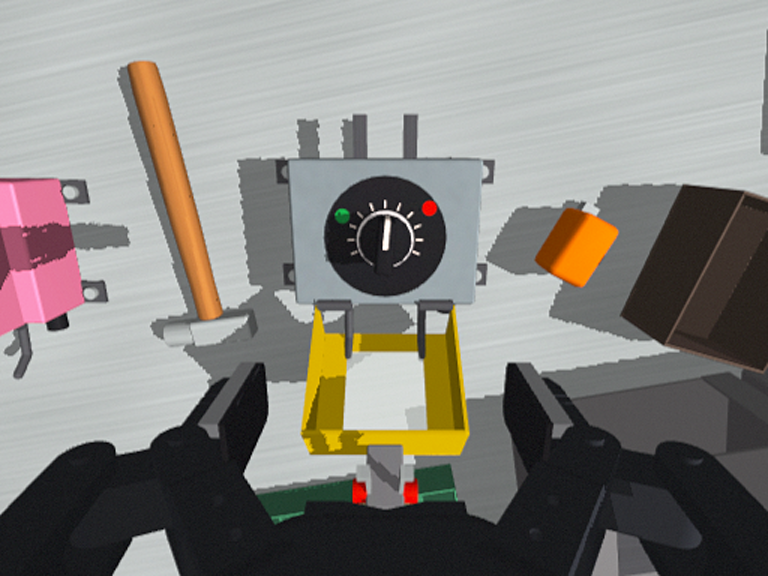

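The cover is propped back, and the buttons at (362,492) and (410,492) have sprung out. The green dot is at (342,215), on the box's right, and red at (429,208). The pointer line runs from (385,248) to (387,220), roughly towards the front. I'll measure these precisely.

```bash
python3 - <<'E'
from h import *
f=np.load("w2.npz"); im,d,K,T=f["im"],f["d"],f["K"],f["T"]; P=cloud(d,K,T)
hsv=cv2.cvtColor(im,cv2.COLOR_BGR2HSV).astype(int); R=np.zeros(d.shape,bool); R[100:205,190:325]=1
g=R&(abs(hsv[...,0]-65)<20)&(hsv[...,1]>90)&(hsv[...,2]>50)
r=R&((hsv[...,0]<6)|(hsv[...,0]>174))&(hsv[...,1]>120)
psi=np.radians(-10.92); ex=np.array([np.cos(psi),np.sin(psi)]); ey=np.array([-ex[1],ex[0]])
c=np.array([.5539,.1264])
def rep(n,p):
    v=p[:2]-c; print(n,np.round(p,4),"r",round(np.hypot(*v)*1000,1),"ang",round(np.arctan2(-(v@ey),-(v@ex)),3))
for n,m in (("green",g),("red",r)):
    v,u=np.nonzero(m); print(m.sum(),u.mean(),v.mean(),"z",np.median(P[m][:,2])); rep(n,onz(u.mean(),v.mean(),.0605,K,T))
# dial disc: dark on panel height
dk=R&(hsv[...,2]<45)&(abs(P[...,2]-.061)<.006)
cn=max(cv2.findContours((R&(im.max(2)<70)).astype(np.uint8),0,2)[0],key=cv2.contourArea)
w=np.array([onz(*q[0],.061,K,T)[:2] for q in cn],np.float32)*1000; print("disc",cv2.minEnclosingCircle(w),cv2.fitEllipse(w))
# bar top
bt=R&(P[...,2]>.099)&(P[...,2]<.109)
q=P[bt][:,:2].astype(np.float32)*1000; print("bar",bt.sum(),cv2.minAreaRect(q))
wl=R&(im.min(2)>150)&(P[...,2]>.097); v,u=np.nonzero(wl); 
w=np.array([onz(a,b,.104,K,T)[:2] for a,b in zip(u,v)],np.float32)
l=cv2.fitLine(w,cv2.DIST_L2,0,.001,.001).ravel(); dd=l[:2]; dd=dd if dd@ex<0 else -dd
print("line n",len(w),"mean",l[2:],"pointer ang",np.arctan2(-(dd@ey),-(dd@ex)), "mean off axis y", (l[2:]-c)@ey,(l[2:]-c)@ex, "ext",((w-c)@ex).min(),((w-c)@ex).max())
b=im[118:205,205:310]; cv2.imwrite("pics/k2.png",cv2.resize(b,None,fx=6,fy=6,interpolation=cv2.INTER_CUBIC))
E
```

```text
84 227.67857142857142 143.4047619047619 z 0.06153416918122437
green [0.5292 0.0948 0.0605] r 40.1 ang 1.099
92 285.79347826086956 138.33695652173913 z 0.06108794248220678
red [0.5367 0.1672 0.0605] r 44.3 ang -0.982
disc ((555.2665405273438, 126.06327819824219), 51.479766845703125) ((555.3053588867188, 125.28267669677734), (98.46271514892578, 101.77039337158203), 115.63948059082031)
bar 438 ((553.9213256835938, 126.46389770507812), (13.942234992980957, 42.61219024658203), 73.88056945800781)
line n 99 mean [0.5433086  0.13417515] pointer ang 1.3335603851915128 mean off axis y 0.005627951387997574 -0.01187251309059367 ext -0.06997613794829843 0.04423264705159048
```

View pics/k2.png

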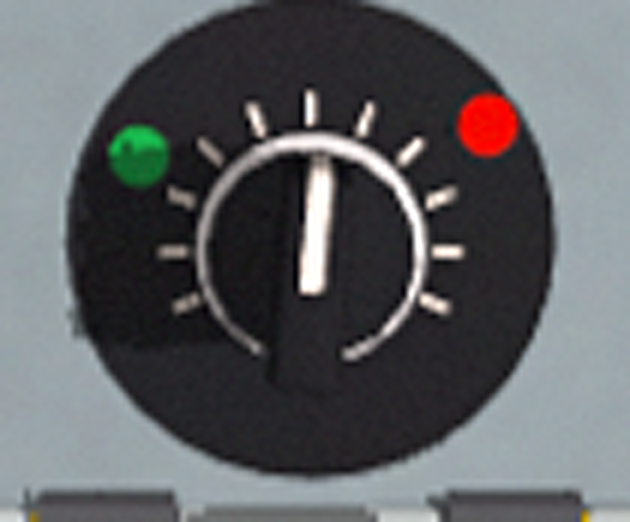

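In the crop the bar centre (0.5539, 0.1265) matches the expected axis to within 0.5 mm. The bar is 42.6 by 13.9 mm, as given. The pointer runs from (312,293) to (320,157), an angle of about -0.07. The green dot is at (139,156), which gives +1.09, so the turn is anticlockwise. I'll go onto the knob.

{"op": "drive_tool", "data": {
  "increments": [
    {"offset": [0.53,-0.08,0],"rot": [0,0,0.077],"jaw": 5},
    {"offset": [0,0,5.2],"rot": [0,0,0],"jaw": 5},
    {"offset": [0,0,5.2],"rot": [0,0,0],"jaw": 5},
    {"offset": [0,0,5.2],"rot": [0,0,0],"jaw": 5},
    {"offset": [0,0,3.2],"rot": [0,0,0],"jaw": 5},
    {"offset": [0,0,2.0],"rot": [0,0,0],"jaw": 5},
    {"offset": [0,0,0],"rot": [0,0,0],"jaw": 3.5},
    {"offset": [0,0,0],"rot": [0,0,0],"jaw": 2},
    {"offset": [0,0,0],"rot": [0,0,0],"jaw": 1.0},
    {"offset": [0,0,0],"rot": [0,0,0],"jaw": 1.0},
    {"offset": [0,0,0],"rot": [0,0,0],"jaw": 1.0},
    {"offset": [0,0,0],"rot": [0,0,0],"jaw": 1.0}
  ],
  "grip_force": 25
}}

```text
clock: 10.25
tool_pos: [0.5546, 0.1268, 0.0791]
ee_rot: [[-0.965, 0.263, 0.004], [0.263, 0.965, 0.0], [-0.004, 0.002, -1.0]]
wrist_force: [2.4, 0.1, 5.9]
width: 0.0132
finger_force: 29.9
```

```bash
python3 - <<'E'
from h import *
s=manip.sense(); R=s["ee_rot"]; print(s["tool_pos"],"yaw",np.degrees(np.arctan2(R[1,0],R[0,0])),s["width"],s["finger_force"],s["wrist_force"],s["moment"],s["joint_pos"])
f=np.load("w2.npz"); K,T=f["K"],f["T"]
a=lambda x,y,h: onz(205+(x+.5)/6-.5,118+(y+.5)/6-.5,h,K,T)[:2]
ang=lambda v: np.degrees(np.arctan2(v[1],v[0]))
c=a(311,251,.061); print("axis by ticks",c,"front tick dir",ang(a(309,92,.061)-c),"side ticks",ang(a(160,251,.061)-a(462,251,.061)))
print("green dir",ang(a(139,156,.061)-c), ang(a(139,156,.061)-np.array([.5539,.1264])),"pointer dir",ang(a(320,157,.104)-a(312,293,.104)))
E
```

```text
[0.55461445 0.12680569 0.07911927] yaw 164.77685203966698 0.01323039654561136 29.879826307296753 [2.39300657 0.07768024 5.93362531] [ 0.15555736 -0.26724451 -0.01449089] [ 4.93320943e+00  1.39507925e+01  1.03321591e+02  8.16827856e-03
  6.24828139e+01 -6.98475818e+01]
axis by ticks [0.5558452  0.12628238] front tick dir 169.8423823902039 side ticks -100.860567020322
green dir -130.0723228203809 -127.82619406820814 pointer dir 165.83827164714864
```

{"op": "drive_tool", "data": {
  "increments": [
    {"offset": [0,0,0],"rot": [0,0,-0.145],"jaw": 1.0},
    {"offset": [0,0,0],"rot": [0,0,-0.145],"jaw": 1.0},
    {"offset": [0,0,0],"rot": [0,0,-0.145],"jaw": 1.0},
    {"offset": [0,0,0],"rot": [0,0,-0.145],"jaw": 1.0},
    {"offset": [0,0,0],"rot": [0,0,-0.145],"jaw": 1.0},
    {"offset": [0,0,0],"rot": [0,0,-0.145],"jaw": 1.0},
    {"offset": [0,0,0],"rot": [0,0,-0.145],"jaw": 1.0},
    {"offset": [0,0,0],"rot": [0,0,-0.145],"jaw": 1.0},
    {"offset": [0,0,0],"rot": [0,0,0],"jaw": 1.0},
    {"offset": [0,0,0],"rot": [0,0,0],"jaw": 1.0},
    {"offset": [0,0,0],"rot": [0,0,0],"jaw": 1.0}
  ]
}}

```text
clock: 11.62
tool_pos: [0.5542, 0.128, 0.0791]
ee_rot: [[-0.626, -0.78, 0.004], [-0.78, 0.626, 0.002], [-0.004, -0.001, -1.0]]
wrist_force: [1.2, 5.7, 6.5]
width: 0.0136
finger_force: 30.0
```

{"op": "drive_tool", "data": {
  "increments": [
    {"offset": [0,0,0],"rot": [0,0,0],"jaw": 2.5},
    {"offset": [0,0,0],"rot": [0,0,0],"jaw": 4.5},
    {"offset": [0,0,0],"rot": [0,0,0],"jaw": 5},
    {"offset": [0,0,-2],"rot": [0,0,0],"jaw": 5},
    {"offset": [0,0,-5],"rot": [0,0,0],"jaw": 5},
    {"offset": [0,0,-5],"rot": [0,0,0],"jaw": 5},
    {"offset": [0,0,-2],"rot": [0,0,0],"jaw": 5},
    {"offset": [0,0,0],"rot": [0,0,0],"jaw": 5},
    {"offset": [0,0,0],"rot": [0,0,0],"jaw": 5}
  ]
}}

```text
clock: 12.75
tool_pos: [0.5517, 0.1264, 0.2153]
ee_rot: [[-0.626, -0.78, -0.003], [-0.78, 0.626, -0.0], [0.002, 0.002, -1.0]]
wrist_force: [-0.0, -0.5, -0.7]
width: 0.05
finger_force: 0.0
```

```bash
python3 - <<'E'
from h import *
im,d,K,T,m=look("wrist"); np.savez("w3.npz",im=im,d=d,K=K,T=T); P=cloud(d,K,T)
u,v,_=(K@np.array([1,-1,-1]*((np.linalg.inv(T)@np.array([.555,.1264,.08,1]))[:3]))); 
p=(np.linalg.inv(T)@np.array([.555,.1264,.08,1]))[:3]; u=int(K[0,0]*p[0]/-p[2]+K[0,2]); v=int(-K[1,1]*p[1]/-p[2]+K[1,2]); print(u,v)
u0,v0=max(u-75,0),max(v-65,0); print(u0,v0)
cv2.imwrite("pics/k3.png",cv2.resize(im[v0:v0+120,u0:u0+150],None,fx=5,fy=5,interpolation=cv2.INTER_CUBIC))
E
```

```text
255 183
180 118
```

View pics/k3.png

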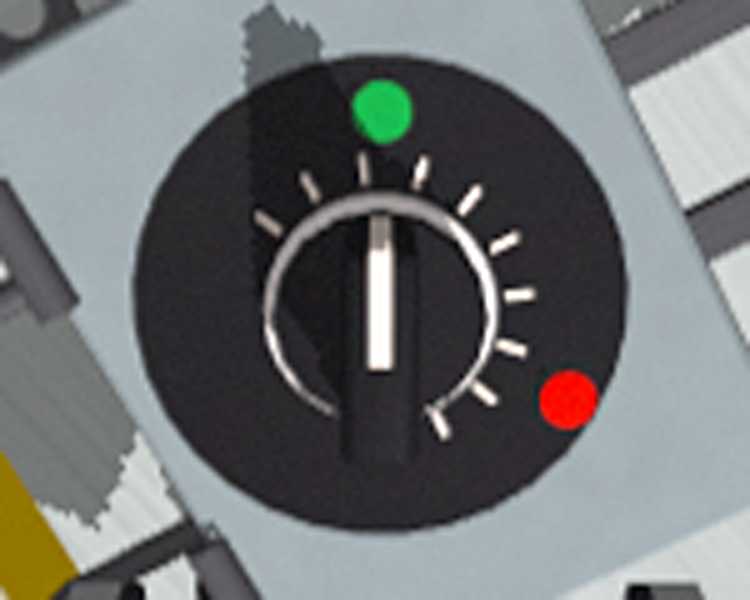

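In the crop, the pointer line runs from (380,370) to (381,215) and the green dot is at (382,112). They line up to about 0.01 rad, the gripper is clear and the cover is still propped. I'm handing in.

```bash
python3 -c "
from cell import manip
print(manip.hand_in())"
```

```text
the job is handed in; nothing more can be done
None
```

I unlatched the yellow cover and folded it back onto its stop, then turned the knob so its pointer lines up with the green dot to about 0.01 rad. I let go of the knob and handed in after about 13 s of robot time; the hand-in gave no verdict.

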